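# Close the degassing pot and index its valve to the pump

### The job

Degas the cup of resin that stands in the steel vacuum pot: set the pot's loose lid gently on the pot so that it is seated and level. Then pull the sprung selector knob on the sloping console straight out of its middle notch, turn its pointer to the notch on the side of the bent steel pump pipe (not the side of the ribbed brass silencer), let it snap home and take the hand away. Leave the other things on the bench where they are and the cup upright.

Things in the scene. Friction and masses are not known exactly. Their poses are not given: they have to be found in the camera images.
- lid_grip (a point): centre of the handle bar of the loose round lid: bar 84 mm long (this frame's x), 14 wide (y), 16 high, its centre 31 mm above the lid's top. The lid: plain metal disc of 136 mm diameter, 8 mm thick, with a sight glass; below it a boss of 102 mm diameter, 6 mm deep. z up. Lies level in the low black tray, at any yaw, the point 45 mm above the tray's floor (61 above the bench); 0.24 to 0.42 kg
- lid_seat (a point): centre of the underside of the lid's disc, on its axis, 39 mm below lid_grip (6 mm above the boss's underside): this face comes to rest on the pot's sealing ring; axes as lid_grip
- pot_rim (a point): centre of the steel vacuum pot's mouth, at the top of its black sealing ring, 92 mm above the bench. Inner diameter 108 mm (the lid's boss enters with 3 mm to spare all round), outer 133 mm. Fixed to the station. x points to the station's back, y from console to pot, z up
- mix_cup: resin cup, 68 mm across, 50 mm high, standing loose in the pot; origin at the centre of its underside, z up. Its mouth is 14 mm below the pot's rim
- selector_face (a point): fixed point where the selector's axis meets the console's sloping face. z: the axis, out of the face (up and to the front, 24 degrees from vertical); x: up the slope, the pointer's direction in the middle notch; y: level, left seen from the front. Around it a metal crown, 76 mm across, 12 mm high, with notches at 0, +0.9 and -0.9 rad about z
- selector_grip (a point): grip point inside the selector's black wing, on the axis, 38 mm off the face when home; moves and turns with the knob. The wing is 56 mm long (this frame's x; the end with the white stripe is the pointer), 14 wide (y), from 12 to 52 mm off the face (z, out along the axis). Under it a skirt of 53 mm diameter, 12 mm high
- selector_pull (a joint): how far the selector is pulled out along its axis, m: 0 home in a notch, stop at 0.016. A spring draws it back with 5 to 8 N. From about 0.010 its cross pin is clear of the crown and the knob can turn. Let go over a notch it snaps back to 0; bevelled notch mouths catch the pin within about 0.12 rad
- selector_turn (a joint): turn of the selector about its axis, rad: 0 pointing up the slope (middle notch, where it starts), +0.9 the notch to the left seen from the front, -0.9 the notch to the right. It cannot turn while home in a notch
- station: the fixed degassing station on 14 mm feet; origin on the bench under its middle; x to its back, y to its pot end. Base plate from x = -107 to 41 mm (to 108 behind the console), y = -140 to 140, top at 22 mm. Pot axis at x = -35, y = +70; console at y = -143 to -27, x = -37 to 94, with a ledge 98 mm high at its back, where gauge, pump pipe and silencer stand, up to 152 mm high
- pump_line: the bent steel pump pipe, 11 mm thick: rises 53 mm over the console's ledge, bends to the back and runs down behind the console. Origin at the foot of its nut on the ledge, 41 mm left or right of the selector's axis. The selector must end in the notch on this side
- silencer: ribbed brass vent silencer, 24 mm across and 42 mm high, upright on the console's ledge on the other side; origin at its foot
- wash_bottle: bystander: white wash bottle 58 mm across, 200 mm high with its bent spout, standing at the back in the middle of the bench; origin at its foot
- tip_box: bystander: blue compartment box 96 x 128 x 29 mm in the tray beside the lid; origin at the centre of its underside
- purge_jar: bystander: white screw jar with a lid, 62 mm across, 62 mm high; origin at the centre of its underside
- clamp_spare: bystander: grey pipe clamp lying flat, 57 x 74 x 15 mm, near the front edge; origin at its underside
- tray: the fixed low black tray that holds lid and tip box, 205 (x) x 292 (y) mm; floor 16 mm and rim 23 mm above the bench; origin on the bench, 20 mm behind its centre; x to its back. Behind the work stands a big fixed machine: bed from world x = 0.67 m, 0.12 m high; at the left its column and gantry come forward to x = 0.63 m for y = 0.28 to 0.45 m, up to 0.49 m high

How it is judged:
On the way, in this order (a step that is already met when the one before it is completed fails the run):
1. the lid is seated level on the pot while the selector is still in its middle notch (horizontal distance between lid_seat and pot_rim below 0.006 m and z of lid_seat in the frame of pot_rim below 0.0022 m and angle between lid_seat's own z axis and vertical below 0.03 rad and value of joint selector_turn between -0.15 and 0.15 rad), for 0.3 s.
2. the selector is pulled out clear of the crown (value of joint selector_pull above 0.008 m), for 0.05 s.
At the end, for the whole second after the job is handed in: The lid is seated on the pot: its axis within 6 mm of the pot's, its disc down on the sealing ring (within 2.2 mm) and level within 0.03 rad. The selector is home (pulled out less than 2.5 mm) in the notch on the pump pipe's side, within 0.12 rad of +0.9 or -0.9 rad. The cup is at rest in the pot (horizontal distance between lid_seat and pot_rim below 0.006 m and z of lid_seat in the frame of pot_rim below 0.0022 m and angle between lid_seat's own z axis and vertical below 0.03 rad and linear speed of mix_cup below 0.05 m/s and value of joint selector_pull below 0.0025 m and ((y of pump_line in the frame of selector_face above 0 m and value of joint selector_turn above 0.78 rad) or (y of pump_line in the frame of selector_face below 0 m and value of joint selector_turn below -0.78 rad))); the robot touches nothing.
It fails at once if the lid is let fall (faster than 0.4 m/s while the fingers do not hold it) or forced onto the pot with over 45 N (contact force between lid and station above 45 N or (linear speed of lid above 0.4 m/s and contact force between the fingers and lid below 0.3 N)).
It fails at once if the resin cup is tipped (angle between mix_cup's own z axis and vertical above 0.35 rad).
It fails at once if a bystander (wash bottle, tip box, jar or pipe clamp) is shifted by more than 20 mm (distance of any of wash_bottle, tip_box, purge_jar, clamp_spare from where it was at the start of the episode above 0.02 m).
It also fails if it takes over 64 s, if anything falls off the work surface, if the arm or the gripper's body presses on something with over 40 N, if the wrist force passes 120 N, or if a joint passes its speed limit or range.

### The arm

A 6-joint arm with a two-finger parallel gripper is mounted at the origin on a cart in front of the work surface, level with it; the furniture and walls round the work are solid. World frame = base frame: x ahead of the robot, y to its left, z up, the work surface at z = 0. Lengths are in m, angles in rad, forces in N, time in s.
With the tool pointing down it reaches from about 0.25 to 0.725 m from the base axis. Payload 4 kg.
Tool frame: the origin (TCP) lies at the very end of the fingers, on their centre line; the grasp point (between the pads) lies 19 mm behind it; z points along the fingers, y is the line along which they close (so a half turn about z gives the same grasp; the last joint's range is limited). The gripper opens to 85 mm and grips with 20 to 120 N. Pads are 22 mm wide; open, the fingers measure 114 mm over their backs; the gripper's body (76 mm by 85 mm) begins 54 mm behind the grasp point. The pads swing forward as they close: fully open they stand 13 mm farther back than shut.
Start: joints at [0, 0.241, 0.005, 1.335, 0, 1.571], TCP at [0.5, -0, 0.231] pointing down, gripper open.
Joint ranges: [-2.72, 2.72], [-1.05, 1.87], [-1.09, 1.28], [-1.99, 2.15], [-1.42, 1.44], [-3.14, 3.14]. Speed limits (rad/s): [2.79, 2.79, 3.14, 3.14, 3.14, 3.14].

### API

Orientations are given as a unit quaternion [x, y, z, w].
In Python, from workcell import bot, vision, workorder gives the robot as it stands.
- The arm moves only by the shell command python3 -m creep 'ROWS' [OPENING]. ROWS is JSON, a list of rows, each a list of 2 entries, a list of its own where there are three numbers: the shift along the tool's x, y, z in mm, then the turn, a rotation vector about the tool's x, y, z in rad. In form: [[[dx, dy, dz], [wx, wy, wz]], ...]. A call has 1 to 12 rows; each row shifts and turns the commanded pose from where the row before left it, along the tool's axes as they then stand; what a row does not reach is not made up. A row lasts 1/8 s, in which the tool goes at most 62.5 mm and 10.7 degrees, less where a joint would pass 70% of its speed; a pose out of reach is approached as far as the arm can. A call is refused whole if a number of a shift passes 62.5 or a number of a turn 0.188, either way. A call with a gripper value outside its range is refused whole. OPENING is the finger opening in mm, from 0 to 85.4, set as the call begins (- or left out, the last holds). The fingers move at their own pace and stop on an object; the grip force is fixed at half the most. Time passes only in rows, so rows that do not move let the fingers close. It gives the time, the measured TCP pose, the force, the opening and the grip force at its end, in the units of the state.
- bot.get_obs(): the state, without advancing time (a new reading comes with each control period).
- vision.camera(name): name is "scene" or "side" or "wrist"; returns a dict with "image" (384x512x3 uint8, blue, green, red), "z_map" (384x512 float32, m along the optical axis (not along the pixel's ray), 0 where there is no reading), "K" (3x3 intrinsics, pixels), "k1" (the pictures are not rectified: a ray, as slopes to the right and down, at radius r is drawn at 1 + k1 r^2 times it, then the intrinsics apply), "rvec" (rotation vector, rad) and "tvec" (3), from world to camera coordinates, as OpenCV has them; the wrist camera has in their place "tool_from_camera" (4x4, takes a point from camera to tool coordinates, whose origin is the TCP and whose axes are the flange's). Camera axes: x right, y down, z forward; pixel columns grow to the right and rows downward; lengths in m; the calibration is good to about 2 mm. A picture is of the moment at which its call begins: read the wrist's pose just before it.
- workorder.job_done(): hands the job in; it is judged then, once.
Trained networks look in a picture, given as the dict that the camera call returned (one of the last four; its "shot" number tells which), for a name from the list of things; names that differ only in an ending like _2 or _b are one class to them, and where a whole thing is asked for, a point or a joint stands for the part that bears it (a point fixed in the world has none). Each returns a list of dicts, best first, with "score" (0 to 1); they miss things now and then, are a little off and sometimes report something else, mostly with a low value. They report only what shows in the picture. A call takes as long as a camera call.
- vision.spot_in(picture, query): "position" ([column, row] in pixels, amid what is visible of it).
- vision.place_of(picture, query): "position" ([column, row] in pixels: a listed point, or the origin of a listed thing).
The state is a dict: "clock": time; "joint_pos": joint angles; "joint_vel": joint speeds; "tau": joint torques, N m; "eef_pos": TCP position; "tool_rot": TCP orientation; "ft_force": force on the tool from outside, world axes, zero at the start; "ft_torque": the same for the moment, N m; "grip_width": finger opening in m; "grasp_force": force on a finger pad.
Only numpy, scipy, OpenCV 4.12 (cv2) and the standard library are available. Lean on these libraries where they do the work, as an engineer would, in place of code of your own. Each camera call takes 0.05 s, during which the arm holds its last target. There are 200 camera calls.

## Working session

There is one attempt and no reset: what is moved stays moved. The work goes in short steps, Python scripts to look and compute and a shell command to move; the robot and the scene stay as the last step left them, time stands still between calls to the robot, and variables do not carry over. Pictures are saved under pics/ and viewed, at most 10 in all, crops included, and the job is handed in when it is done.

```bash
mkdir -p pics; ls
cat > h.py <<'E'
import numpy as np, cv2
from scipy.spatial.transform import Rotation as R
from workcell import bot, vision, workorder
def pose(o=None):
    o=o or bot.get_obs(); T=np.eye(4); T[:3,:3]=R.from_quat(o["tool_rot"]).as_matrix(); T[:3,3]=o["eef_pos"]; return T
def shot(n):
    T=pose(); p=vision.camera(n)
    if n=="wrist": W=T@np.array(p["tool_from_camera"])
    else:
        E=np.eye(4); E[:3,:3]=cv2.Rodrigues(np.array(p["rvec"],float))[0]; E[:3,3]=np.ravel(p["tvec"]); W=np.linalg.inv(E)
    p["W"]=W; return p
def ray(p,px):
    d=cv2.undistortPoints(np.array([[px]],float),np.array(p["K"],float),np.array([p["k1"],0,0,0,0],float))[0,0]
    return np.array([d[0],d[1],1.])
def at_z(p,px,z):
    r=p["W"][:3,:3]@ray(p,px); o=p["W"][:3,3]; return o+r*(z-o[2])/r[2]
def at_d(p,px):
    c,r=np.round(px).astype(int); w=p["z_map"][max(r-1,0):r+2,max(c-1,0):c+2]; w=w[w>0]
    if not len(w): return np.full(3,np.nan)
    return p["W"][:3,:3]@(ray(p,px)*np.median(w))+p["W"][:3,3]
def cloud(p):
    h,w=p["z_map"].shape; v,u=np.mgrid[:h,:w]
    d=cv2.undistortPoints(np.stack([u,v],-1).reshape(-1,1,2).astype(float),np.array(p["K"],float),np.array([p["k1"],0,0,0,0],float)).reshape(h,w,2)
    z=p["z_map"]; P=np.stack([d[...,0]*z,d[...,1]*z,z],-1)@p["W"][:3,:3].T+p["W"][:3,3]; P[z<=0]=np.nan; return P
E
python3 - <<'E'
from h import *
Z=dict(lid_grip=.061,pot_rim=.092,selector_face=None,selector_grip=None,pump_line=.098,silencer=.098,station=0,mix_cup=.028,tray=0,wash_bottle=0,tip_box=.016,purge_jar=0,clamp_spare=0)
np.set_printoptions(precision=4,suppress=True)
for n in ("scene","side"):
    p=shot(n); cv2.imwrite(f"pics/{n}0.png",p["image"]); print(n,p["W"][:3,3])
    for k,z in Z.items():
        r=vision.place_of(p,k)
        for d in r[:2]: print(k,round(d["score"],2),np.round(d["position"]),"d",at_d(p,d["position"]),"z",at_z(p,d["position"],z) if z is not None else "")
E
```

```text
pics
scene [0.1021 0.7352 0.8711]
lid_grip 0.91 [284. 184.] d [ 0.4904 -0.1437  0.069 ] z [ 0.4943 -0.1525  0.061 ]
lid_grip 0.24 [189. 280.] d [0.523  0.2576 0.0752] z [0.5305 0.249  0.061 ]
pot_rim 0.83 [191. 278.] d [0.5392 0.2345 0.044 ] z [0.5139 0.2636 0.092 ]
pot_rim 0.71 [196. 280.] d [0.5309 0.2268 0.0359] z [0.5021 0.2609 0.092 ]
selector_face 0.91 [210. 232.] d [0.5528 0.1291 0.0911] z 
selector_grip 0.9 [215. 225.] d [0.5377 0.1288 0.1222] z 
pump_line 0.71 [202. 209.] d [0.6063 0.0837 0.1058] z [0.6114 0.0771 0.098 ]
pump_line 0.53 [213. 234.] d [0.5451 0.1287 0.0889] z [0.5399 0.1357 0.098 ]
silencer 0.67 [183. 228.] d [0.6081 0.1583 0.1034] z [0.6116 0.1542 0.098 ]
station 0.95 [194. 278.] d [0.5327 0.2287 0.0431] z [0.5551 0.2024 0.    ]
mix_cup 0.91 [187. 306.] d [0.4791 0.3253 0.0931] z [0.5106 0.291  0.028 ]
mix_cup 0.38 [215. 218.] d [0.5469 0.1143 0.1308] z [0.6087 0.028  0.028 ]
tray 0.71 [277. 181.] d [ 0.5198 -0.1552  0.059 ] z [ 0.5502 -0.2199  0.    ]
wash_bottle 0.88 [215. 218.] d [0.5468 0.115  0.13  ] z [0.6247 0.0063 0.    ]
tip_box 0.17 [280. 193.] d [ 
[... 766 characters left out ...]
 [256. 163.] d [0.6009 0.1547 0.1017] z [0.603  0.1628 0.098 ]
station 0.77 [239. 182.] d [0.519  0.0755 0.0661] z [0.545  0.2047 0.    ]
mix_cup 0.59 [229. 168.] d [0.5058 0.2175 0.0615] z [0.5182 0.2899 0.028 ]
tray 0.61 [265. 239.] d [ 0.5304 -0.2569  0.0309] z [ 0.5424 -0.2152  0.    ]
wash_bottle 0.71 [264. 174.] d [ 0.5898 -0.0134  0.1322] z [0.6646 0.2545 0.    ]
wash_bottle 0.64 [269. 203.] d [ 0.6074 -0.0299  0.0201] z [0.6174 0.0036 0.    ]
tip_box 0.96 [260. 250.] d [ 0.5048 -0.2962  0.0245] z [ 0.5077 -0.2853  0.016 ]
purge_jar 0.76 [249. 288.] d [ 0.4335 -0.4484  0.0275] z [ 0.4402 -0.4193  0.    ]
clamp_spare 0.45 [216. 211.] d [ 0.413  -0.0225  0.01  ] z [ 0.415 -0.006  0.   ]
```

```bash
python3 -c "
import cv2
a=cv2.imread('pics/scene0.png')[130:350,120:380];b=cv2.imread('pics/side0.png')[110:310,160:340]
cv2.imwrite('pics/s1.png',cv2.vconcat([cv2.resize(a,(700,590))]))
cv2.imwrite('pics/s2.png',cv2.resize(b,(540,600)))"
```

```text
(no output)
```

View pics/s1.png

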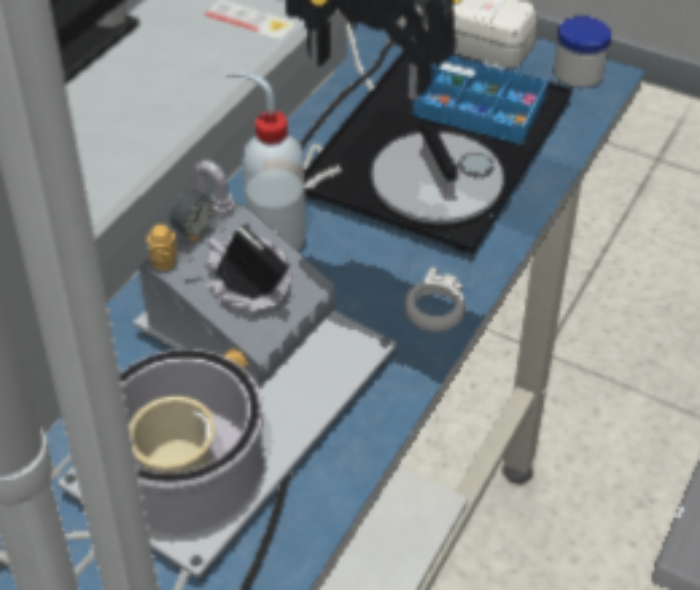

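View pics/s2.png

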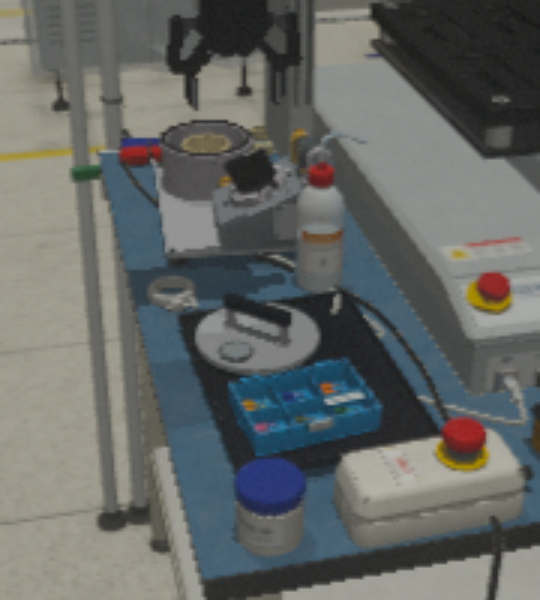

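Run:
```python
from h import *
np.set_printoptions(precision=3,suppress=True)
o=bot.get_obs();print(o["clock"],pose(o)); p=vision.camera("wrist");print(np.array(p["tool_from_camera"]))
```

```text
1.4 [[-0.     1.    -0.     0.5  ]
 [ 1.     0.     0.     0.   ]
 [ 0.    -0.    -1.     0.231]
 [ 0.     0.     0.     1.   ]]
[[-0.    -0.954 -0.299  0.076]
 [ 1.    -0.     0.    -0.   ]
 [-0.    -0.299  0.954 -0.142]
 [ 0.     0.     0.     1.   ]]
```

```bash
python3 -m creep '[[[-40,0,0],[0,0,0]],[[-40,0,0],[0,0,0]],[[-35,0,0],[0,0,0]],[[0,0,0],[0,0,0]]]'
cat > lid.py <<'E'
from h import *
import sys
np.set_printoptions(precision=4,suppress=True)
p=shot("wrist"); cv2.imwrite(f"pics/{sys.argv[1]}.png",p["image"])
P=cloud(p)
for d in vision.place_of(p,"lid_grip")[:2]: print(d["score"],d["position"],at_z(p,d["position"],.061),at_d(p,d["position"]))
# bar top: z .065-.075 near
m=(P[...,2]>.063)&(P[...,2]<.076)&(P[...,1]<-.04)&(P[...,1]>-.26)&(P[...,0]<.62)
q=P[m]; print(len(q),np.median(q,0)); r=cv2.minAreaRect(q[:,:2].astype(np.float32)*1000); print("bar",r)
m=(P[...,2]>.024)&(P[...,2]<.036)&(P[...,1]<-.02)&(P[...,1]>-.22)
q=P[m]; print("disc z",np.median(q[:,2])); print(cv2.minEnclosingCircle(q[:,:2].astype(np.float32)*1000))
E
python3 lid.py w1
```

```text
clock: 1.95
eef_pos: [0.4999, -0.117, 0.2312]
tool_rot: [0.708, 0.706, -0.0, 0.0]
ft_force: [-0.4, 1.1, -0.4]
grip_width: 0.0855
grasp_force: 0.0
0.8 [254.8, 193.4] [ 0.4927 -0.1445  0.061 ] [ 0.4929 -0.1419  0.0688]
0.19 [263.9, 268.2] [ 0.5039 -0.251   0.061 ] [ 0.5044 -0.2801  0.0177]
766 [ 0.4908 -0.1401  0.0683]
bar ((491.7896728515625, -141.7328643798828), (14.35006046295166, 82.45751953125), 45.73296356201172)
disc z 0.029971438159313246
((554.6802978515625, -119.57537841796875), 162.7837371826172)
```

View pics/w1.png

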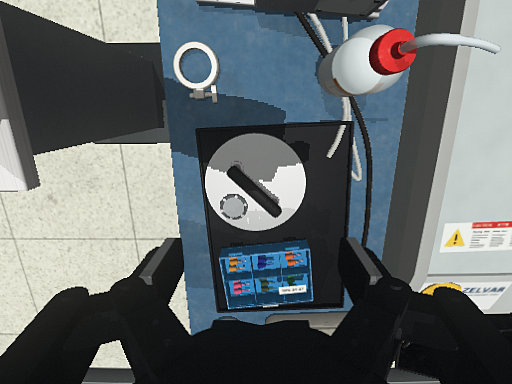

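```bash
python3 -m creep '[[[-24,-8,0],[0,0,0]],[[0,0,15],[0,0,-0.16]],[[0,0,20],[0,0,-0.16]],[[0,0,20],[0,0,-0.16]],[[0,0,20],[0,0,-0.16]],[[0,0,10],[0,0,-0.16]],[[0,0,0],[0,0,0]],[[0,0,0],[0,0,0]]]'
cat >> lid.py <<'E'
T=pose(); c=np.array([*np.array(r[0])/1000,.042]); print("tool delta mm",T[:3,:3].T@(c-T[:3,3])*1000, "tool y yaw",np.degrees(np.arctan2(T[1,1],T[0,1])))
E
python3 lid.py w2
```

```text
clock: 3.05
eef_pos: [0.4925, -0.1384, 0.1469]
tool_rot: [0.376, 0.926, 0.0, 0.0]
ft_force: [-0.3, 0.8, 0.3]
grip_width: 0.0854
grasp_force: 0.0
0.56 [260.0, 197.7] [ 0.4943 -0.1415  0.061 ] [ 0.4923 -0.1395  0.0691]
1388 [ 0.4895 -0.1396  0.0684]
bar ((491.91021728515625, -142.3677978515625), (13.516731262207031, 83.6015625), 46.02938461303711)
disc z 0.03001346279126607
((556.4708251953125, -118.53740692138672), 161.290283203125)
tool delta mm [ -1.8933  -3.1344 105.0868] tool y yaw 45.79289923268059
```

```bash
python3 -m creep '[[[-2,-3,20],[0,0,0]],[[0,0,35],[0,0,0]],[[0,0,30],[0,0,0]],[[0,0,15],[0,0,0]],[[0,0,5],[0,0,0]],[[0,0,0],[0,0,0]]]'
python3 -m creep '[[[0,0,0],[0,0,0]],[[0,0,0],[0,0,0]],[[0,0,0],[0,0,0]],[[0,0,0],[0,0,0]],[[0,0,0],[0,0,0]],[[0,0,0],[0,0,0]],[[0,0,0],[0,0,0]],[[0,0,0],[0,0,0]]]' 0
```

```text
clock: 3.9
eef_pos: [0.492, -0.1427, 0.0419]
tool_rot: [0.376, 0.927, 0.0, 0.001]
ft_force: [0.5, -0.5, -0.3]
grip_width: 0.0855
grasp_force: 0.0
clock: 4.9
eef_pos: [0.4918, -0.1426, 0.0417]
tool_rot: [0.376, 0.927, 0.0, 0.0]
ft_force: [0.4, 1.6, 5.0]
grip_width: 0.0132
grasp_force: 59.4
```

```bash
python3 -m creep '[[[0,0,-8],[0,0,0]],[[0,0,-20],[0,0,0]],[[0,0,-35],[0,0,0]],[[0,0,-35],[0,0,0]],[[0,0,-35],[0,0,0.16]],[[0,0,-35],[0,0,0.16]],[[0,0,-30],[0,0,0.16]],[[0,0,-15],[0,0,0.16]],[[10,0,0],[0,0,0.16]],[[20,0,0],[0,0,0]]]'
python3 -m creep '[[[30,0,0],[0,0,0]],[[35,0,0],[0,0,0]],[[35,0,0],[0,0,0]],[[35,0,0],[0,0,0]],[[35,3,0],[0,0,0]],[[30,3,0],[0,0,0]],[[20,3,0],[0,0,0]],[[10,3,0],[0,0,0]],[[0,0,0],[0,0,0]],[[0,0,0],[0,0,0]],[[0,0,0],[0,0,0]]]'
cat > pot.py <<'E'
from h import *
import sys
from scipy.optimize import least_squares
np.set_printoptions(precision=4,suppress=True)
for n in sys.argv[1:]:
    p=shot(n); cv2.imwrite(f"pics/{n}_pot{int(bot.get_obs()['clock'])}.png",p["image"]); P=cloud(p)
    for d in vision.place_of(p,"pot_rim")[:2]: print(n,d["score"],np.round(d["position"]),at_z(p,d["position"],.092))
    c=np.array([.517,.265])
    for i in range(6):
        D=np.hypot(P[...,0]-c[0],P[...,1]-c[1]); m=(P[...,2]>.086)&(P[...,2]<.099)&(D<.072)&(D>.045); q=P[m]
        if len(q)<20: print("few",len(q)); break
        f=least_squares(lambda v:np.clip(np.abs(np.hypot(q[:,0]-v[0],q[:,1]-v[1])-.0605)-.0055,0,None),c); c=f.x
    print(n,"ring",len(q),c,np.median(q[:,2]) if len(q) else 0, "cost",f.cost, "angles",np.histogram(np.arctan2(q[:,1]-c[1],q[:,0]-c[0]),8,(-np.pi,np.pi))[0])
E
python3 pot.py wrist scene side
```

```text
clock: 6.15
eef_pos: [0.4889, -0.1128, 0.2537]
tool_rot: [0.708, 0.706, -0.001, -0.001]
ft_force: [-0.3, 0.3, -2.8]
grip_width: 0.0135
grasp_force: 58.7
clock: 7.52
eef_pos: [0.5016, 0.1165, 0.2543]
tool_rot: [0.708, 0.707, -0.0, -0.0]
ft_force: [0.2, -0.8, -2.1]
grip_width: 0.013
grasp_force: 58.7
wrist ring 2799 [0.513  0.2792] 0.09119346686972124 cost 7.613007440699586e-05 angles [617 574 560 633 215   0   0 200]
scene 0.68 [188. 283.] [0.5112 0.2753 0.092 ]
scene 0.41 [230. 175.] [ 0.6243 -0.0767  0.092 ]
scene ring 738 [0.5148 0.2799] 0.09132778567002386 cost 9.746718867731618e-05 angles [115 109 120 104   0   1 143 146]
side 0.68 [231. 155.] [0.5246 0.2786 0.092 ]
side ring 159 [0.5122 0.2758] 0.09056164622339347 cost 0.0001351379510498224 angles [19 27 25 15 17 23 19 14]
```

```bash
ls pics; python3 -c "
from h import *
o=bot.get_obs();print(o['eef_pos'],o['ft_force'],o['grip_width'],o['joint_pos'])"
```

```text
s1.png
s2.png
scene0.png
scene_pot7.png
side0.png
side_pot7.png
w1.png
w2.png
wrist_pot7.png
[0.50175676 0.11708555 0.25439128] [-0.25235161 -0.12604414 -2.96699294] 0.013093151880652602 [ 2.29272016e-01  2.62473674e-01  9.38156792e-02  1.40201304e+00
 -3.92549167e-05  1.80043557e+00]
```

View pics/wrist_pot7.png

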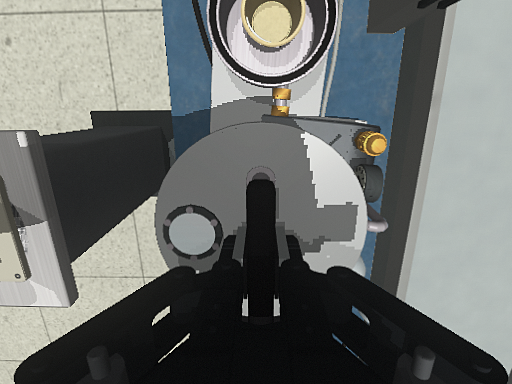

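Run:
```python
from h import *
# direct image fit: project ring circles from wrist shot, and check lid level in hand
np.set_printoptions(precision=4,suppress=True)
p=shot("wrist");P=cloud(p);T=pose()
G=p["image"].astype(int).sum(2)
D=np.hypot(P[...,0]-.5133,P[...,1]-.279); m=(P[...,2]>.088)&(P[...,2]<.097)&(D<.072)&(D>.045)
q=P[m]; a=np.arctan2(q[:,1]-.279,q[:,0]-.5133); d=D[m]
for b in np.arange(-180,180,20):
    s=(np.degrees(a)>=b)&(np.degrees(a)<b+20)
    if s.sum()>20: print(b,s.sum(),np.percentile(d[s],[3,50,97])*1000, q[s][:,2].mean())
# lid disc in tool frame
t=(P-T[:3,3])@T[:3,:3]; m=(t[...,2]>.005)&(t[...,2]<.03)&(np.hypot(t[...,0],t[...,1])<.075); q=t[m]
A=np.c_[q[:,:2],np.ones(len(q))]; print("lid plane",len(q),np.linalg.lstsq(A,q[:,2],rcond=None)[0], q.mean(0)); print(cv2.minEnclosingCircle(q[:,:2].astype(np.float32)*1000))
```

```text
-180 283 [54.4819 60.4065 66.2651] 0.09109331911226745
-160 268 [54.7251 60.8291 66.4391] 0.09129110610126272
-140 251 [54.654  60.6577 65.9845] 0.09110001495923366
-120 249 [54.3254 60.675  66.127 ] 0.09116672517090578
-100 245 [54.2882 60.6546 66.058 ] 0.09105879873969266
-80 248 [54.4175 60.6697 66.1436] 0.09111871897955581
-60 253 [54.7101 60.6358 66.0527] 0.09122213551664282
-40 260 [54.1032 60.0887 65.7956] 0.09130711546473634
-20 281 [53.6474 59.6702 65.6812] 0.09128684289661851
0 224 [53.7039 59.1223 65.7056] 0.09117033120292196
160 206 [54.3795 59.415  65.423 ] 0.09108195100591537
lid plane 21932 [0.0127 0.0125 0.0112] [ 0.0217 -0.0002  0.0115]
((-0.5608646869659424, -0.2223225086927414), 67.97782897949219)
```

```bash
python3 -m creep '[[[20,2,0],[0,0,0]],[[30,2,0],[0,0,0]],[[35,2,0],[0,0,0]],[[35,2,0],[0,0,0]],[[28,2,10],[0,0,0]],[[15,2,25],[0,0,0]],[[0,0,30],[0,0,0]],[[0,0,30],[0,0,0]],[[0,0,20],[0,0,0]],[[0,0,9],[0,0,0]],[[0,0,0],[0,0,0]],[[0,0,0],[0,0,0]]]'
python3 - <<'E'
from h import *
np.set_printoptions(precision=4,suppress=True)
T=pose();print(T[:3,3],T[:3,:3].T@(np.array([.5133,.2796,.112])-T[:3,3])*1000,bot.get_obs()["ft_force"])
p=shot("wrist");P=cloud(p)
t=(P-T[:3,3])@T[:3,:3]; m=(t[...,2]>.005)&(t[...,2]<.03)&(np.hypot(t[...,0],t[...,1])<.075); q=t[m]
A=np.c_[q[:,:2],np.ones(len(q))]; print("lid plane",np.linalg.lstsq(A,q[:,2],rcond=None)[0]); print(cv2.minEnclosingCircle(q[:,:2].astype(np.float32)*1000))
E
python3 pot.py scene side | grep ring
```

```text
clock: 9.38
eef_pos: [0.5145, 0.281, 0.1314]
tool_rot: [0.707, 0.707, 0.001, 0.0]
ft_force: [0.7, -0.5, -1.7]
grip_width: 0.0128
grasp_force: 58.6
[0.5145 0.281  0.1314] [-1.4068 -1.2085 19.4442] [ 0.6552 -0.4788 -1.7484]
lid plane [0.0132 0.0123 0.0112]
((-0.6951239705085754, -0.2496347427368164), 68.33243560791016)
scene ring 352 [0.5151 0.2798] 0.09141572896536615 cost 3.729865304677193e-05 angles [ 65   0   0   0   0   0 141 146]
side ring 93 [0.5131 0.2771] 0.09033199228995459 cost 3.297503216538628e-05 angles [19 25 26 13  2  0  0  8]
```

```bash
python3 -m creep '[[[-1.4,-1.2,4],[0,0,0]],[[0,0,5],[0,0,0]],[[0,0,3],[0,0,0]],[[0,0,2],[0,0,0]],[[0,0,0],[0,0,0]]]'
python3 -m creep '[[[0,0,1],[0,0,0]],[[0,0,1],[0,0,0]],[[0,0,1],[0,0,0]],[[0,0,0],[0,0,0]]]'
```

```text
clock: 10.25
eef_pos: [0.5125, 0.2789, 0.116]
tool_rot: [0.707, 0.707, -0.0, -0.0]
ft_force: [-0.6, 0.2, -3.1]
grip_width: 0.0132
grasp_force: 58.7
clock: 10.75
eef_pos: [0.5125, 0.2789, 0.1132]
tool_rot: [0.707, 0.707, -0.0, -0.0]
ft_force: [0.7, 0.4, -3.4]
grip_width: 0.0131
grasp_force: 58.7
```

```bash
python3 -m creep '[[[0,0,0.7],[0,0,0]],[[0,0,0.5],[0,0,0]],[[0,0,0],[0,0,0]]]'; python3 -m creep '[[[0,0,0.5],[0,0,0]],[[0,0,0.3],[0,0,0]],[[0,0,0],[0,0,0]]]'
```

```text
clock: 11.12
eef_pos: [0.5125, 0.2789, 0.1121]
tool_rot: [0.707, 0.707, -0.0, -0.0]
ft_force: [-0.0, 1.0, -3.6]
grip_width: 0.0126
grasp_force: 58.7
clock: 11.5
eef_pos: [0.5126, 0.279, 0.1118]
tool_rot: [0.707, 0.707, 0.0, 0.0]
ft_force: [-0.8, 0.1, 0.0]
grip_width: 0.0133
grasp_force: 59.2
```

```bash
python3 -m creep '[[[0,0,0.4],[0,0,0]],[[0,0,0],[0,0,0]]]'; python3 -m creep '[[[0,0,0],[0,0,0]],[[0,0,0],[0,0,0]],[[0,0,0],[0,0,0]],[[0,0,0],[0,0,0]]]' 40
python3 -m creep '[[[0,0,-10],[0,0,0]],[[0,0,-30],[0,0,0]],[[0,0,-35],[0,0,0]],[[0,0,-35],[0,0,0]],[[-30,0,-30],[0,0,0]],[[-40,0,0],[0,0,0]],[[-40,0,0],[0,0,0]],[[-25,0,0],[0,0,0]],[[0,0,0],[0,0,0]],[[0,0,0],[0,0,0]]]'
cat > sel.py <<'E'
from h import *
np.set_printoptions(precision=4,suppress=True)
p=shot("wrist"); cv2.imwrite("pics/sel1.png",p["image"]);P=cloud(p);T=pose();print(T[:3,3])
m=(P[...,2]>.096)&(P[...,2]<.104)&(np.hypot(P[...,0]-.513,P[...,1]-.279)<.075);q=P[m]
if len(q)>50: print("lid",cv2.minEnclosingCircle(q[:,:2].astype(np.float32)*1000),np.linalg.lstsq(np.c_[q[:,:2]-[.513,.279],np.ones(len(q))],q[:,2],rcond=None)[0])
for k in ("selector_face","selector_grip","pump_line","silencer","pot_rim","lid_seat"):
    for d in vision.place_of(p,k)[:2]: print(k,round(d["score"],2),np.round(d["position"]),at_d(p,d["position"]),at_z(p,d["position"],.098))
E
python3 sel.py
```

```text
clock: 11.75
eef_pos: [0.5126, 0.279, 0.1118]
tool_rot: [0.707, 0.707, 0.0, 0.0]
ft_force: [-2.7, -1.3, 5.9]
grip_width: 0.0129
grasp_force: 59.8
clock: 12.25
eef_pos: [0.5126, 0.279, 0.1107]
tool_rot: [0.707, 0.707, -0.0, -0.0]
ft_force: [-0.6, -0.4, 0.8]
grip_width: 0.04
grasp_force: 0.0
clock: 13.5
eef_pos: [0.5128, 0.1444, 0.2514]
tool_rot: [0.707, 0.707, 0.001, 0.0]
ft_force: [-0.0, -0.3, -0.2]
grip_width: 0.0398
grasp_force: 0.0
[0.5127 0.1447 0.2512]
lid ((512.47802734375, 277.8547058105469), 68.32763671875) [-0.0082  0.0039  0.1002]
selector_face 0.9 [294. 193.] [0.55   0.1274 0.1104] [0.5517 0.1234 0.098 ]
selector_grip 0.81 [282. 201.] [0.5359 0.1242 0.1278] [0.5385 0.1135 0.098 ]
pump_line 0.76 [338. 230.] [0.6044 0.0803 0.1084] [0.6078 0.0752 0.098 ]
silencer 0.73 [352. 166.] [0.606  0.161  0.1271] [0.6162 0.1545 0.098 ]
lid_seat 0.75 [261.  44.] [0.5134 0.2707 0.1394] [0.5136 0.2789 0.098 ]
```

View pics/sel1.png

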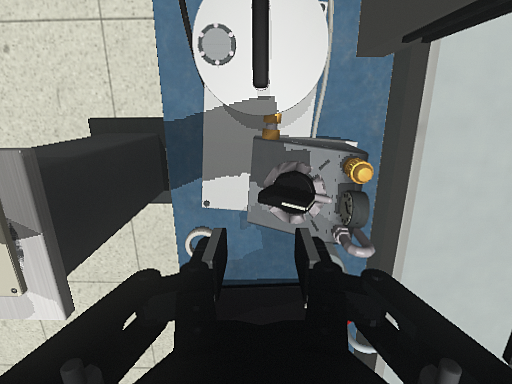

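```bash
cat > sel2.py <<'E'
from h import *
from scipy.optimize import least_squares
np.set_printoptions(precision=4,suppress=True)
p=shot("wrist");P=cloud(p);T=pose()
S=np.array([.5507,.1255,.10]) # rough face
q=P[np.linalg.norm(P-S,axis=-1)<.095]
# RANSAC plane w/ normal about 24deg from vertical
rng=np.random.default_rng(0);best=(0,)
for i in range(3000):
    a=q[rng.choice(len(q),3,False)];n=np.cross(a[1]-a[0],a[2]-a[0]);l=np.linalg.norm(n)
    if l<1e-5: continue
    n/=l; n*=np.sign(n[2])
    if abs(np.degrees(np.arccos(n[2]))-24)>4 or n[0]>0: continue
    s=(np.abs((q-a[0])@n)<.0015).sum()
    if s>best[0]: best=(s,n,a[0])
s,n,a=best; w=q[np.abs((q-a)@n)<.002]; a=w.mean(0); n=np.linalg.svd(w-a)[2][2]; n*=np.sign(n[2])
yaw=np.arctan2(-n[1],-n[0]); print("face",s,"n",n,"tilt",np.degrees(np.arccos(n[2])),"yaw",np.degrees(yaw))
y=np.cross([0,0,1],[np.cos(yaw),np.sin(yaw),0]); x=np.cross(y,n); F=np.c_[x,y,n]
c=S-n*((S-a)@n)
for it in range(3):
    t=(P-c)@F
    m=(np.abs(t[...,2]-.052)<.004)&(np.hypot(t[...,0],t[...,1])<.04); wq=t[m]
    r=cv2.minAreaRect(wq[:,:2].astype(np.float32)*1000)
    m2=(np.abs(t[...,2]-.012)<.002)&(np.hypot(t[...,0],t[...,1])<.045); k=t[m2]
    f=cv2.minEnclosingCircle(k[:,:2].astype(np.float32)*1000)
    print("wing top",len(wq),r,"z",np.median(wq[:,2]),"crown",len(k),f)
    d=np.array(r[0])/1000; c=c+F[:,0]*d[0]+F[:,1]*d[1]
    print("face pt",c,"grip pt",c+n*.038)
m3=(t[...,2]>.018)&(t[...,2]<.049)&(np.hypot(t[...,0],t[...,1])<.033);k=t[m3];print("wing sides x,y pct",np.percentile(k[:,:2],[2,25,50,75,98],axis=0)*1000)
for k in ("pump_line","silencer"):
    for d in vision.place_of(p,k)[:1]: print(k,(at_z(p,d["position"],.098)-c)@F)
# target tool frame: z=-n, tool y along wing width (F y), or signs
for sg in (1,-1):
    Rt=np.c_[np.cross(sg*F[:,1],-n),sg*F[:,1],-n]; 
    print("sg",sg,"rot needed (tool axes)",R.from_matrix(T[:3,:3].T@Rt).as_rotvec())
print("grip in tool mm",T[:3,:3].T@(c+n*.038-T[:3,3])*1000)
np.savez("sel.npz",F=F,c=c)
E
python3 sel2.py
```

```text
face 4547 n [-0.403   0.0346  0.9146] tilt 23.856166679923266 yaw -4.9147089755678035
wing top 631 ((-3.426393508911133, -5.356750965118408), (14.120034217834473, 56.282936096191406), 89.446533203125) z 0.05177707681080757 crown 1528 ((-0.7870863080024719, -5.500030517578125), 41.617820739746094)
face pt [0.5556 0.1197 0.0794] grip pt [0.5403 0.121  0.1141]
wing top 631 ((0.0, 1.430511474609375e-06), (14.120034217834473, 56.282936096191406), 89.446533203125) z 0.05177707681080758 crown 1529 ((2.6393072605133057, -0.14328306913375854), 41.617820739746094)
face pt [0.5556 0.1197 0.0794] grip pt [0.5403 0.121  0.1141]
wing top 631 ((0.0, 0.0), (14.120034217834473, 56.282936096191406), 89.446533203125) z 0.05177707681080756 crown 1529 ((2.6393072605133057, -0.14328306913375854), 41.617820739746094)
face pt [0.5556 0.1197 0.0794] grip pt [0.5403 0.121  0.1141]
wing sides x,y pct [[-25.4049  -1.9164]
 [-10.4553   6.2405]
 [  4.9581   6.5995]
 [ 19.4533   6.8412]
 [ 27.923    7.2715]]
pump_line [ 0.0576 -0.0394 -0.0051]
silencer [ 0.0593  0.0413 -0.0059]
sg 1 rot needed (tool axes) [-0.3089 -0.3367 -1.461 ]
sg -1 rot needed (tool axes) [-0.3447  0.3162  1.6309]
grip in tool mm [-23.3748  27.8269 136.6023]
```

```bash
python3 -m creep '[[[0,0,0],[-0.0343,-0.0374,-0.1623]],[[0,0,0],[-0.0343,-0.0374,-0.1623]],[[0,0,0],[-0.0343,-0.0374,-0.1623]],[[0,0,0],[-0.0343,-0.0374,-0.1623]],[[0,0,0],[-0.0343,-0.0374,-0.1623]],[[0,0,0],[-0.0343,-0.0374,-0.1623]],[[0,0,0],[-0.0343,-0.0374,-0.1623]],[[0,0,0],[-0.0343,-0.0374,-0.1623]],[[0,0,0],[-0.0343,-0.0374,-0.1623]],[[0,0,0],[0,0,0]],[[0,0,0],[0,0,0]]]' 45
cat > d.py <<'E'
from h import *
np.set_printoptions(precision=3,suppress=True)
z=np.load("sel.npz");F=z["F"];c=z["c"];o=bot.get_obs();T=pose(o);n=F[:,2]
Rt=np.c_[-F[:,0],F[:,1],-n]
print("rot",R.from_matrix(T[:3,:3].T@Rt).as_rotvec(),"TCP delta mm",T[:3,:3].T@(c+n*.019-T[:3,3])*1000,"q",np.array(o["joint_pos"]))
E
python3 d.py
```

```text
clock: 15.38
eef_pos: [0.5128, 0.144, 0.2512]
tool_rot: [0.044, 0.977, -0.009, 0.206]
ft_force: [-0.2, 0.2, 1.0]
grip_width: 0.0449
grasp_force: 0.0
rot [-0.    -0.    -0.003] TCP delta mm [ 28.512 -20.572 156.29 ] q [ 0.377  0.015 -0.293  0.887 -0.182  0.432]
```

```bash
python3 -m creep '[[[14,-10,10],[0,0,0]],[[14,-10.5,25],[0,0,0]],[[0,0,35],[0,0,0]],[[0,0,15],[0,0,0]],[[0,0,0],[0,0,0]],[[0,0,0],[0,0,0]]]'
cp sel.npz sel_a.npz; python3 sel2.py | grep -v "^sg"; python3 d.py; python3 -c "
from h import *
cv2.imwrite('pics/sel2.png',shot('wrist')['image'])"
```

```text
clock: 16.12
eef_pos: [0.5201, 0.1231, 0.1625]
tool_rot: [0.043, 0.977, -0.009, 0.207]
ft_force: [-0.1, -0.2, -0.2]
grip_width: 0.0451
grasp_force: 0.0
face 9083 n [-0.4059  0.0335  0.9133] tilt 24.03553195237417 yaw -4.713217050099272
wing top 1320 ((-4.307405471801758, -5.177852153778076), (13.591047286987305, 56.427947998046875), 89.02772521972656) z 0.05176031478337767 crown 3749 ((-3.9821972846984863, -5.401984214782715), 38.16603088378906)
face pt [0.5548 0.12   0.0793] grip pt [0.5394 0.1212 0.114 ]
wing top 1320 ((-1.9073486328125e-06, 3.814697265625e-06), (13.591049194335938, 56.42795944213867), 89.02772521972656) z 0.051760314783377705 crown 3749 ((0.3252086937427521, -0.22413037717342377), 38.1660270690918)
face pt [0.5548 0.12   0.0793] grip pt [0.5394 0.1212 0.114 ]
wing top 1320 ((3.814697265625e-06, 0.0), (13.591047286987305, 56.42795181274414), 89.02772521972656) z 0.0517603147833777 crown 3749 ((0.32521164417266846, -0.22413715720176697), 38.16603088378906)
face pt [0.5548 0.12   0.0793] grip pt [0.5394 0.1212 0.114 ]
wing sides x,y pct [[-28.1068  -6.5075]
 [-27.852   -3.0798]
 [-27.6917   0.0575]
 [-27.271    3.8943]
 [  4.5736   7.1429]]
pump_line [ 0.0593 -0.0412 -0.0059]
silencer [ 0.0582  0.0412 -0.0054]
grip in tool mm [ 2.2529 -0.2448 52.5163]
rot [-0.001 -0.001 -0.005] TCP delta mm [ 2.174 -0.192 71.649] q [ 0.324  0.087 -0.463  0.633 -0.162  0.38 ]
```

View pics/sel2.png

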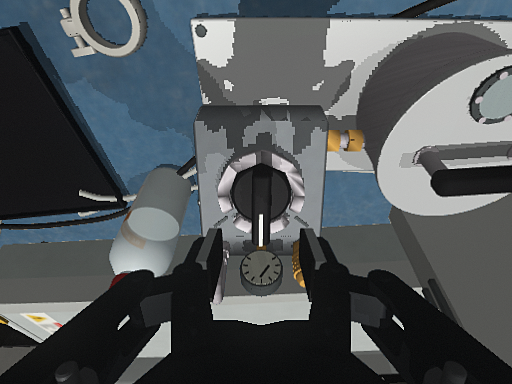

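```bash
python3 -m creep '[[[2.2,0,20],[0,0,0]],[[0,0,25],[0,0,0]],[[0,0,18],[0,0,0]],[[0,0,7],[0,0,0]],[[0,0,0],[0,0,0]],[[0,0,0],[0,0,0]]]'; python3 d.py
python3 -m creep '[[[0,0,0],[0,0,0]],[[0,0,0],[0,0,0]],[[0,0,0],[0,0,0]],[[0,0,0],[0,0,0]],[[0,0,0],[0,0,0]]]' 0; python3 d.py
```

```text
clock: 17.08
eef_pos: [0.5461, 0.1207, 0.0979]
tool_rot: [0.043, 0.977, -0.009, 0.207]
ft_force: [0.4, 0.5, -0.0]
grip_width: 0.0451
grasp_force: 0.0
rot [-0.001 -0.002 -0.004] TCP delta mm [-0.372 -0.01   1.566] q [ 0.3    0.217 -0.507  0.456 -0.153  0.357]
clock: 17.7
eef_pos: [0.5459, 0.121, 0.0977]
tool_rot: [0.042, 0.977, -0.008, 0.207]
ft_force: [-3.9, 0.7, 5.6]
grip_width: 0.013
grasp_force: 59.0
rot [-0.001 -0.002 -0.004] TCP delta mm [-0.63  -0.315  1.501] q [ 0.301  0.217 -0.508  0.456 -0.153  0.357]
```

Gripped. Pull out 13.5 mm along the axis and check the force.

```bash
python3 -m creep '[[[0,0,-4],[0,0,0]],[[0,0,-5],[0,0,0]],[[0,0,-4.5],[0,0,0]],[[0,0,0],[0,0,0]],[[0,0,0],[0,0,0]]]'; python3 d.py
```

```text
clock: 18.32
eef_pos: [0.5407, 0.1214, 0.1092]
tool_rot: [0.042, 0.977, -0.008, 0.207]
ft_force: [4.4, 2.5, -5.6]
grip_width: 0.0126
grasp_force: 58.5
rot [-0.001 -0.003 -0.004] TCP delta mm [-0.742 -0.242 14.138] q [ 0.305  0.192 -0.502  0.487 -0.154  0.361]
```

```bash
python3 -m creep '[[[0,0,-0.5],[0,0,0.15]],[[0,0,0],[0,0,0.15]],[[0,0,0],[0,0,0]]]'; python3 -c "
from h import *
print(bot.get_obs()['ft_torque'])"; python3 d.py
```

```text
clock: 18.7
eef_pos: [0.5406, 0.1217, 0.1097]
tool_rot: [0.188, 0.96, 0.023, 0.206]
ft_force: [4.3, 2.4, -6.2]
grip_width: 0.013
grasp_force: 58.5
[ 0.75700815 -0.18345584  0.33202631]
rot [-0.001 -0.003 -0.305] TCP delta mm [-0.812 -0.291 14.578] q [ 0.305  0.191 -0.502  0.488 -0.154  0.662]
```

```bash
python3 -m creep '[[[0,0,0],[0,0,0.15]],[[0,0,0],[0,0,0.15]],[[0,0,0],[0,0,0.15]],[[0,0,0],[0,0,0.15]],[[0,0,0],[0,0,0]],[[0,0,0],[0,0,0]]]'; python3 d.py
python3 - <<'E'
from h import *
z=np.load("sel.npz");F=z["F"];c=z["c"]
print(bot.get_obs()['ft_torque'])
p=shot("wrist");cv2.imwrite("pics/sel3.png",p["image"]);t=(cloud(p)-c)@F
m=(t[...,2]>.054)&(t[...,2]<.075)&(np.hypot(t[...,0],t[...,1])<.034);k=t[m]
print(len(k),np.median(k[:,2]),cv2.minAreaRect(k[:,:2].astype(np.float32)*1000))
E
```

```text
clock: 19.45
eef_pos: [0.5408, 0.122, 0.1098]
tool_rot: [0.463, 0.862, 0.083, 0.19]
ft_force: [5.1, 5.0, -5.6]
grip_width: 0.0134
grasp_force: 58.4
rot [-0.001 -0.002 -0.904] TCP delta mm [-1.001 -0.206 14.614] q [ 0.306  0.191 -0.502  0.488 -0.153  1.262]
[ 0.93559139 -0.23467744  0.42121966]
4171 0.06467941358817585 ((-0.2388896942138672, 0.269287109375), (45.90242004394531, 46.37239074707031), 82.88452911376953)
```

View pics/sel3.png

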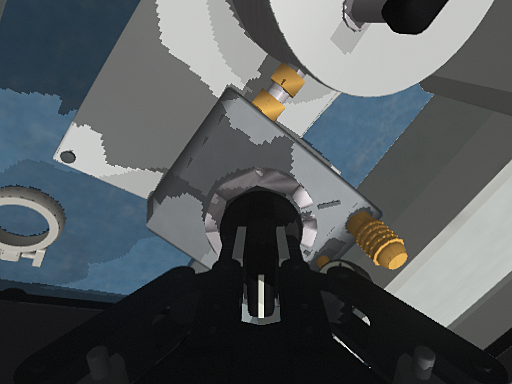

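```bash
python3 -m creep '[[[0,0,5],[0,0,0]],[[0,0,4],[0,0,0]],[[0,0,3],[0,0,0]],[[0,0,0],[0,0,0]]]'; python3 d.py
python3 -m creep '[[[0,0,0],[0,0,0]],[[0,0,0],[0,0,0]],[[0,0,0],[0,0,0]],[[0,0,0],[0,0,0]]]' 45; python3 -m creep '[[[0,0,-15],[0,0,0]],[[0,0,-30],[0,0,0]],[[0,0,-35],[0,0,0]],[[0,0,-30],[0,0,0]],[[0,0,-10],[0,0,0]],[[0,0,0],[0,0,0]],[[0,0,0],[0,0,0]]]'
python3 - <<'E'
from h import *
z=np.load("sel.npz");F=z["F"];c=z["c"]
p=shot("wrist");cv2.imwrite("pics/sel4.png",p["image"]);t=(cloud(p)-c)@F
m=(t[...,2]>.046)&(t[...,2]<.072)&(np.hypot(t[...,0],t[...,1])<.034);k=t[m]
print(len(k),np.median(k[:,2]),cv2.minAreaRect(k[:,:2].astype(np.float32)*1000))
P=cloud(p);m=(P[...,2]>.096)&(P[...,2]<.104)&(np.hypot(P[...,0]-.513,P[...,1]-.279)<.075);q=P[m]
print("lid",cv2.minEnclosingCircle(q[:,:2].astype(np.float32)*1000),np.linalg.lstsq(np.c_[q[:,:2]-[.513,.279],np.ones(len(q))],q[:,2],rcond=None)[0])
E
```

```text
clock: 20.0
eef_pos: [0.5457, 0.1216, 0.0988]
tool_rot: [0.463, 0.862, 0.083, 0.19]
ft_force: [4.6, 3.4, -4.1]
grip_width: 0.0129
grasp_force: 58.8
rot [-0.    -0.002 -0.904] TCP delta mm [-0.981 -0.216  2.619] q [ 0.301  0.215 -0.506  0.459 -0.152  1.258]
clock: 20.5
eef_pos: [0.5448, 0.1203, 0.0988]
tool_rot: [0.464, 0.862, 0.082, 0.19]
ft_force: [0.8, 0.1, 0.2]
grip_width: 0.0449
grasp_force: 0.0
clock: 21.38
eef_pos: [0.4961, 0.1245, 0.2073]
tool_rot: [0.463, 0.862, 0.081, 0.189]
ft_force: [-0.7, -0.7, 0.3]
grip_width: 0.0452
grasp_force: 0.0
875 0.05172724097372447 ((0.5102214813232422, -0.4728565216064453), (13.564541816711426, 57.02190399169922), 37.9163703918457)
lid ((512.5075073242188, 278.3461608886719), 68.39765167236328) [-1.10325463e-05  1.23932765e-03  1.00041090e-01]
```

View pics/sel4.png

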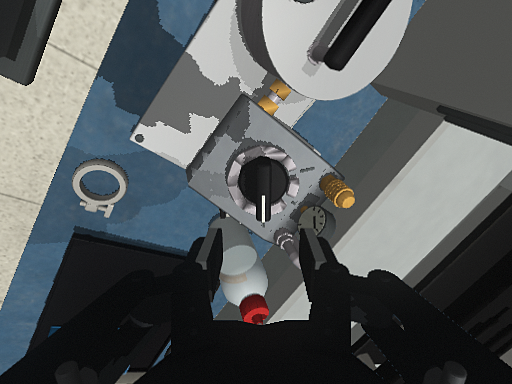

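```bash
python3 -c "
from workcell import workorder
print(workorder.job_done())"
```

```text
the job is handed in; nothing more can be done
None
```

The job is handed in: the lid is seated level on the pot, and the selector is home in the notch on the pump-pipe side at about -0.91 rad. The hand is clear, after about 21 s on the clock. The hand-in gave no pass or fail result.

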